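Set the carton-length gauge with its hand crank

TASK

The next order goes into the carton length marked by the yellow pointer: wind the hand crank with the blue knob, clockwise seen from above, until the blue stop plate stands level with the yellow pointer, then let go. Move the stop only with the crank, never by pushing the plate, and leave the orange gauge, the tape roll and the tray of bottles alone.

Things in the scene. Friction and masses are not known exactly. Their poses are not given: they have to be found in the camera images.
- blue_gauge: Gauge to set, fixed to the bench: aluminium bed 390 x 110 x 12 mm (x -65 to +325 mm), grey gearbox 105 x 100 mm round the origin, top 60 mm above the bench, straight rail, hand crank with a blue knob. Origin on the bench under the crank's vertical axis; x along the rail away from the gearbox, z up.
- blue_crank (a joint): Crank angle, rad, grows clockwise seen from above; at 0 the arm points along the rail (gauge +x). Flat steel arm, top 85 mm above the bench (hub 87), knob axis 60 mm from the crank axis. A full clockwise turn moves the stop 60 mm along +x; anticlockwise moves it back. Needs 2 to 4 N at the knob, stays where left. Starts at 0 to 4.5; the job takes 1 to 2.3 turns.
- blue_knob: Blue upright round knob on the crank, 24 mm in diameter, spins freely on its pin so it can be held while the crank goes round. Origin at the centre of its underside, 86 mm above the bench; z up along the knob; the grip runs from 8 to 48 mm above the origin, top at 52 mm. Its yaw has no meaning.
- blue_stop: Blue stop plate on the blue gauge's carriage, 10 mm thick along the rail, 64 mm wide, 34 mm tall, top 66 mm above the bench. Origin at the centre of its underside, 32 mm above the bench, over the rail; axes parallel to the gauge's. Starts 100 to 143 mm from the crank axis along gauge x.
- pointer: Yellow pointer, 14 mm along the rail, 34 mm tall, with a thin yellow line across the bed, fixed on the blue gauge's bed 47 mm to its -y side, 210 to 235 mm from the crank axis. Origin at the middle of its underside; axes parallel to the gauge's; its tip points at the rail. The stop is level with it when both have the same x in the gauge's frame; it passes clear beside it.
- orange_knob: Orange knob of the second, otherwise identical gauge (orange stop plate, no yellow pointer), standing beside the blue one at its left or right. Not to be moved. Origin at the centre of its underside.
- tape_roll: Roll of brown packing tape lying flat between the gauges on the robot's side, 90 mm across, 48 mm high, loose. Leave alone. Origin at the centre of its underside.
- bottle_tray: Cardboard tray of six amber bottles, 200 x 135 mm, 150 mm high, loose, to the left of the gauges. Leave alone. Origin at the centre of its underside.

How it is judged:
At the end, for the whole second after the job is handed in: The blue stop plate stands at rest, level with the yellow pointer within 12 mm along the rail (x of blue_stop in the frame of pointer between -0.012 and 0.012 m and linear speed of blue_stop below 0.005 m/s); the robot touches nothing.
It fails at once if the blue stop plate is pushed directly (over 3 N) (contact force between any of the fingers, the arm and blue_stop above 3 N).
It fails at once if the orange crank is turned (its knob moves over 15 mm) (distance of orange_knob from where it was at the start of the episode above 0.015 m).
It fails at once if the tape roll is moved over 20 mm (distance of tape_roll from where it was at the start of the episode above 0.02 m).
It fails at once if the bottle tray is moved over 20 mm (distance of bottle_tray from where it was at the start of the episode above 0.02 m).
It also fails if it takes over 51 s, if anything falls off the work surface, if the arm or the gripper's body presses on something with over 40 N, if the wrist force passes 120 N, or if a joint passes its speed limit or range.

ROBOT

A 6-joint arm with a two-finger parallel gripper is mounted at the origin on the work surface. World frame = base frame: x ahead of the robot, y to its left, z up, the work surface at z = 0. Lengths are in m, angles in rad, forces in N, time in s.
With the tool pointing down it reaches from about 0.3 to 0.775 m from the base axis. Payload 14.6 kg.
Tool frame: the origin (TCP) lies between the finger pads; the fingertips stand 8 mm ahead of it and the grasp point (between the pads) lies 11 mm behind it; z points along the fingers, y is the line along which they close (so a half turn about z gives the same grasp; the last joint's range is limited). The gripper opens to 94 mm and grips with 3 to 60 N. Pads are 16 mm wide; open, the fingers measure 119 mm over their backs; the gripper's body (75 mm by 177 mm) begins 78 mm behind the grasp point.
Start: joints at [1.148, 0.3, 1.521, -0, 1.321, -0.067], TCP at [0.192, 0.516, 0.213] pointing down, gripper open.
Joint ranges: [-3.03, 3.03], [-0.79, 2.21], [0.23, 2.52], [-1.04, 4.18], [0, 3.07], [-2.55, 2.55]. Speed limits (rad/s): [2.22, 2.22, 2.57, 3.14, 3.14, 3.14].

INTERFACE

Orientations are given as a unit quaternion [x, y, z, w].
In Python, from rig import status, camera, manip gives the robot as it stands. The module is installed in compiled form; this text tells all that it offers.
- The arm moves only by the tool arm_command, never from a script. Its argument "steps" is a list of rows, each a list of 7 numbers: the turn, a rotation vector about the tool's x, y, z in degrees, then the shift along the tool's x, y, z in mm, then the finger opening in mm, from 0 to 94. A call has 1 to 20 rows; each row shifts and turns the commanded pose from where the row before left it, along the tool's axes as they then stand; what a row does not reach is not made up. A row lasts 1/12 s, in which the tool goes at most 41.7 mm and 7.16 degrees, less where a joint would pass 70% of its speed; a pose out of reach is approached as far as the arm can. A call is refused whole if a number of a shift passes 41.7 or a number of a turn 7.16, either way. A call with a gripper value outside its range is refused whole. The fingers move at their own pace and stop on an object; "force" is the grip in N (left out, the last holds). Time passes only in rows, so rows that do not move let the fingers close. It gives the time, the measured TCP pose, the force, the opening and the grip force at its end, in the units of the state.
- status.get_state(): the state, without advancing time (a new reading comes with each control period).
- camera(name): name is "side" or "top" or "wrist"; returns a dict with "color" (420x560x3 uint8, red, green, blue), "camera_matrix" (3x3 intrinsics, pixels), "R" (3x3) and "t" (3): a world point X has camera coordinates R X + t. Camera axes: x right, y down, z forward; pixel columns grow to the right and rows downward; lengths in m; the calibration is good to about 2 mm. A picture is of the moment at which its call begins. There is no depth.
- manip.job_done(): hands the job in; it is judged then, once.
The state is a dict: "clock": time; "joint_positions": joint angles; "joint_vel": joint speeds; "joint_efforts": joint torques, N m; "position": TCP position; "ee_rot": TCP orientation; "ft_force": force on the tool from outside, world axes, zero at the start; "torque": the same for the moment, N m; "grip_width": opening from 0.0 (shut) to 1.0 (fully open); "gripper_force": force on a finger pad.
Only numpy, scipy, OpenCV 4.12 (cv2) and the standard library are available. Lean on these libraries where they do the work, as an engineer would, in place of code of your own. Each camera call takes 0.05 s, during which the arm holds its last target. There are 200 camera calls.

## Working session

There is one attempt and no reset: what is moved stays moved. The work goes in short steps, Python scripts to look and compute and a tool call to move; the robot and the scene stay as the last step left them, time stands still between calls to the robot, and variables do not carry over. Pictures are saved under pics/ and viewed, at most 10 in all, crops included, and the job is handed in when it is done.

Besides the shell and the picture viewer there is one more tool, called after "Call:" as a command line: name --pt "numbers of a row" for each row, then --argument value for the rest. arm_command: Moves the arm, as the interface text tells. Its arguments: {"type":"object","properties":{"steps":{"type":"array","items":{"type":"array","items":{"type":"number"}}},"force":{"type":"number"}},"required":["steps"]}

```bash
mkdir -p pics; python3 - <<'E'
from rig import status,camera
import cv2,numpy as np
s=status.get_state();print({k:np.round(v,3).tolist() for k,v in s.items()})
for n in("top","side"):
    c=camera(n);cv2.imwrite(f"pics/{n}0.png",c["color"][:,:,::-1]);np.savez(f"{n}0.npz",**c)
    print(n,-c["R"].T@c["t"])
E
```

```text
{'clock': 0.0, 'joint_positions': [1.148, 0.3, 1.522, -0.0, 1.321, -0.067], 'joint_vel': [0.001, -0.001, 0.0, -0.0, 0.001, 0.0], 'joint_efforts': [0.0, -53.18, -35.274, 0.071, 0.024, -0.0], 'position': [0.192, 0.515, 0.213], 'ee_rot': [0.177, 0.984, -0.001, -0.0], 'ft_force': [-0.451, -0.475, 0.425], 'torque': [-0.005, 0.008, -0.032], 'gripper_force': 0.0, 'grip_width': 0.999}
top [0.35174902 0.09322865 1.16388898]
side [0.52133068 0.94128422 0.66786349]
```

View pics/top0.png

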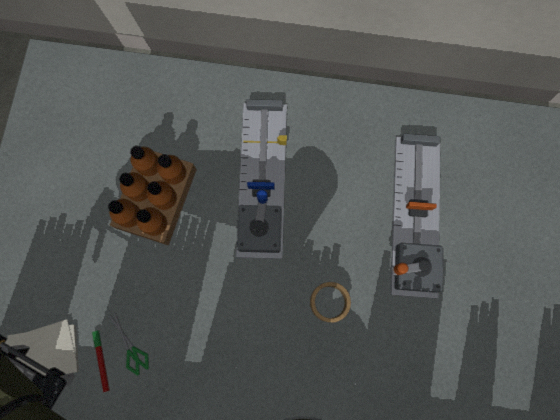

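View pics/side0.png

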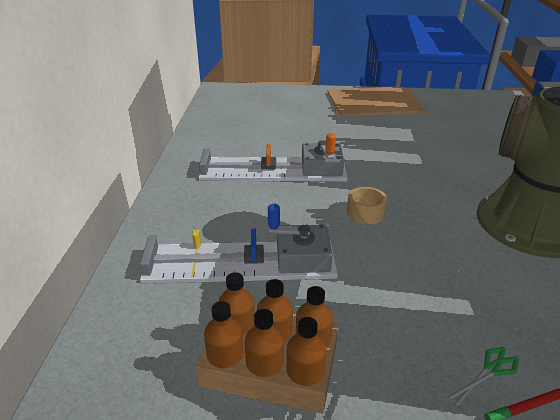

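The top view shows the blue gauge's hub at (259,228), its knob at (262,197), the stop at (261,185) and the pointer at (283,140). In the side view the knob is at (274,216), the stop at (253,245) and the pointer at (196,239).

```bash
cat > h.py <<'E'
import numpy as np,cv2
def ray(c,u,v):
    d=c["R"].T@np.linalg.solve(c["camera_matrix"],[u,v,1.]);return -c["R"].T@c["t"],d
def onz(c,u,v,z):
    o,d=ray(c,u,v);return o+d*(z-o[2])/d[2]
def tri(r1,r2):
    (o1,d1),(o2,d2)=r1,r2
    A=np.stack([d1,-d2],1);s=np.linalg.lstsq(A,o2-o1,rcond=None)[0]
    p,q=o1+s[0]*d1,o2+s[1]*d2;return (p+q)/2,np.linalg.norm(p-q)
def proj(c,X):
    p=c["camera_matrix"]@(c["R"]@np.asarray(X)+c["t"]);return p[:2]/p[2]
def blobs(c,lo,hi,box,amin=8):
    h=cv2.cvtColor(c["color"],cv2.COLOR_RGB2HSV);m=cv2.inRange(h,lo,hi)
    k=np.zeros_like(m);x0,y0,x1,y1=box;k[y0:y1,x0:x1]=m[y0:y1,x0:x1]
    n,l,s,ce=cv2.connectedComponentsWithStats(k)
    return [(s[i].tolist(),ce[i].round(1).tolist()) for i in range(1,n) if s[i][4]>=amin],k
BL=((105,120,40),(130,255,255));YE=((22,110,80),(35,255,255))
E
python3 - <<'E'
from h import *
t=dict(np.load("top0.npz"));s=dict(np.load("side0.npz"))
for n,c,b in(("top",t,(225,80,310,270)),("side",s,(130,190,345,290))):
    print(n,"blue",blobs(c,*BL,b)[0],"yel",blobs(c,*YE,b)[0])
a=t["color"][85:265,225:305,::-1];b=s["color"][195:290,135:345,::-1]
A=cv2.resize(a,None,fx=3.2,fy=3.2,interpolation=cv2.INTER_CUBIC);
B=cv2.resize(b,None,fx=2.5,fy=2.5,interpolation=cv2.INTER_CUBIC)
o=np.zeros((600,800,3),np.uint8);o[:A.shape[0],:A.shape[1]]=A;o[:B.shape[0],260:260+B.shape[1]]=B
cv2.imwrite("pics/crop.png",o)
for u,v,z in((259,228,.087),(239.5,206,.06),(281,206,.06),(281,251,.06),(239.5,251,.06)):print(u,v,onz(t,u,v,z).round(4))
E
```

```text
top blue [([247, 182, 27, 22, 308], [260.9, 189.3])] yel [([267, 135, 20, 10, 92], [280.8, 139.7]), ([244, 141, 16, 2, 19], [252.5, 141.2])]
side blue [([268, 204, 12, 26, 276], [273.5, 215.8]), ([251, 229, 5, 32, 160], [253.0, 244.5])] yel [([192, 230, 9, 24, 141], [196.2, 239.3]), ([192, 262, 4, 14, 27], [193.1, 268.7])]
259 228 [0.5197 0.1693 0.087 ]
239.5 206 [0.5684 0.2235 0.06  ]
281 206 [0.5818 0.1286 0.06  ]
281 251 [0.4787 0.114  0.06  ]
239.5 251 [0.4656 0.2071 0.06  ]
```

View pics/crop.png

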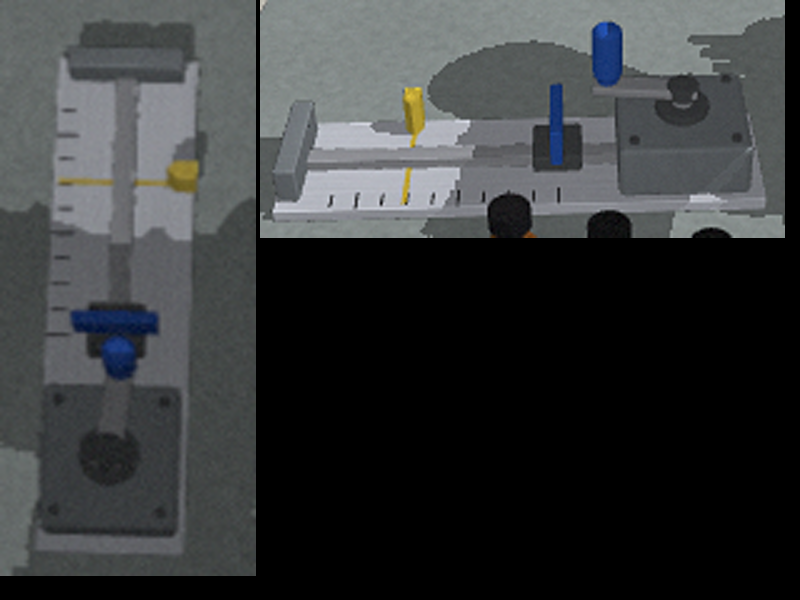

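```bash
cat >> h.py <<'E'
T=lambda x,y:(225+(x+.5)/3.2-.5,85+(y+.5)/3.2-.5)
S=lambda x,y:(135+(x-260+.5)/2.5-.5,195+(y+.5)/2.5-.5)
E
python3 - <<'E'
from h import *
t=dict(np.load("top0.npz"));s=dict(np.load("side0.npz"))
bed=[onz(t,*T(*p),.012)[:2] for p in((36,551),(183,552),(199,62),(60,58))]
print(np.round(bed,4).tolist())
ax=(bed[2]+bed[3]-bed[0]-bed[1])/2;L=np.linalg.norm(ax);ax/=L
yaw=np.arctan2(ax[1],ax[0]);o=np.mean(bed,0)-.130*ax;ay=np.array([-ax[1],ax[0]])
print("L",L,"W",np.linalg.norm(bed[0]-bed[1]),"yaw",yaw,"origin from bed",o,"hub top",onz(t,*T(108,455),.087)[:2])
hs=onz(s,*S(684,82),.087);print("hub side",hs)
g=lambda p:np.round([(p[:2]-o)@ax,(p[:2]-o)@ay],4)
k,e=tri(ray(t,*T(118,362)),ray(s,273.5,215.8));print("knob",k,e,g(k))
print("knob top-view top z.138",g(onz(t,*T(117,371),.138)), "side",g(onz(s,273.5,206,.138)))
print("line ends",g(onz(t,*T(60,182),.0125)),g(onz(t,*T(165,183),.0125)),"side",g(onz(s,193.1,268.7,.0125)))
print("stop far top edge",g(onz(t,*T(74,311),.066)),g(onz(t,*T(157,313),.066)),"side top",g(onz(s,253.2,229.,.066)))
for p in((71,322),(158,324)):print("mid",g(onz(t,*T(*p),.055)))
E
```

```text
[[0.4557, 0.2182], [0.4701, 0.1109], [0.854, 0.1524], [0.842, 0.2613]]
L 0.3874322078323408 W 0.10827748315176362 yaw 0.1094020828774995 origin from bed [0.52621613 0.17152657] hub top [0.52205788 0.1710297 ]
hub side [0.52564067 0.173329   0.087     ]
knob [0.58526745 0.17210659 0.11101901] 0.0033600792012122597 [ 0.0588 -0.0059]
knob top-view top z.138 [ 0.0447 -0.0065] side [ 0.0604 -0.0015]
line ends [0.2209 0.0499] [ 0.2226 -0.0314] side [0.2232 0.0323]
stop far top edge [0.1042 0.0301] [ 0.1046 -0.0301] side top [ 0.1016 -0.0244]
mid [0.0987 0.0328]
mid [ 0.0992 -0.0309]
```

Call:
arm_command --pt "0 0 -6.8 0 0 0 70" --pt "0 0 -6.8 0 0 0 60" --pt "0 0 -6.8 0 0 0 60" --pt "0 0 0 -25 -21 0 60" --pt "0 0 0 -25 -21 0 60" --pt "0 0 0 -25 -21 0 60" --pt "0 0 0 -25 -21 0 60" --pt "0 0 0 -25 -21 0 60" --pt "0 0 0 -25 -21 0 60" --pt "0 0 0 -25 -21 0 60" --pt "0 0 0 -25 -21 0 60" --pt "0 0 0 -25 -21 0 60" --pt "0 0 0 -25 -21 0 60" --pt "0 0 0 -25 -21 0 60" --pt "0 0 0 -25 -21 0 60" --pt "0 0 0 -25 -21 0 60" --pt "0 0 0 -25 -21 0 60" --pt "0 0 0 -20 -21 0 60" --pt "0 0 0 -20 -21 0 60"

```text
clock: 1.68
position: [0.5826, 0.1783, 0.2129]
ee_rot: [-0.0, 1.0, -0.0, -0.0]
ft_force: [-0.2, 1.0, -0.6]
grip_width: 0.637
gripper_force: 0.0
```

```bash
python3 - <<'E'
from rig import status,camera
import cv2,numpy as np
from h import *
s=status.get_state();print({k:np.round(s[k],4).tolist() for k in("clock","position","ee_rot","joint_positions")})
W=camera("wrist");cv2.imwrite("pics/w1.png",W["color"][:,:,::-1])
b=blobs(W,*BL,(0,0,560,420),40)[0];print(b)
print("expect knob top at",proj(W,[.585,.172,.138]))
for st,c in b:print(c,onz(W,*c,.138).round(4))
E
```

```text
{'clock': 1.6833, 'position': [0.5826, 0.1783, 0.2129], 'ee_rot': [-0.0, 1.0, -0.0001, -0.0004], 'joint_positions': [0.2369, 0.4339, 1.3404, -0.0, 1.3681, -1.3339]}
[([251, 205, 64, 52, 1871], [276.5, 236.0])]
expect knob top at [270.65505367 227.25966994]
[276.5, 236.0] [0.5915 0.1761 0.138 ]
```

View pics/w1.png

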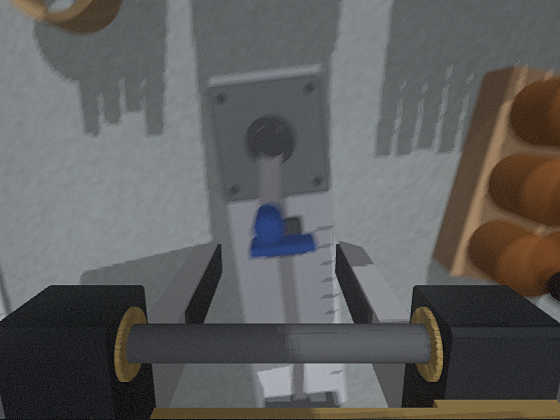

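The wrist view has the knob's top at about (268,217) and the hub at (269,140), with the crank arm between them.

```bash
python3 - <<'E'
from rig import camera
from h import *
W=camera("wrist");np.savez("w1.npz",**W);print(-W["R"].T@W["t"])
print("hub",onz(W,269,140,.087),"gearbox ctr",np.mean([onz(W,*p,.06) for p in((207,84),(323,74),(330,190),(229,201))],0))
t=dict(np.load("top0.npz"));s=dict(np.load("side0.npz"))
k,m=blobs(W,*BL,(250,200,290,236),40);print(k)
ys,xs=np.nonzero(m)
for y in range(204,236,3):
  q=xs[ys==y]; print(y,(q.min(),q.max()) if len(q) else 0,end=' ')
for P in([.585,.172,.138],[.585,.172,.094],[.585,.172,.086]):print(proj(W,P),proj(t,P),proj(s,P))
print("ray side/wrist top", onz(s,273.7,207,.134))
E
```

```text
[0.51439101 0.17427059 0.38438681]
hub [0.52906104 0.16643047 0.087     ] gearbox ctr [0.52996332 0.16865629 0.06      ]
[([258, 200, 32, 36, 969], [275.5, 218.4])]
204 (np.int64(265), np.int64(288)) 207 (np.int64(264), np.int64(289)) 210 (np.int64(263), np.int64(289)) 213 (np.int64(262), np.int64(289)) 216 (np.int64(262), np.int64(289)) 219 (np.int64(261), np.int64(289)) 222 (np.int64(261), np.int64(289)) 225 (np.int64(261), np.int64(289)) 228 (np.int64(262), np.int64(289)) 231 (np.int64(263), np.int64(289)) 234 (np.int64(259), np.int64(289)) [275.68214728 223.97557498] [261.20114152 194.35817754] [274.41311207 204.66310504]
[276.10782987 209.30237762] [262.02778053 198.85894132] [274.50166593 222.94701953]
[276.17249062 207.07353399] [262.17115549 199.63956843] [274.51726912 226.16864558]
ray side/wrist top [0.58621876 0.17425117 0.134     ]
```

Call:
arm_command --pt "0 0 0 -4 -6 0 60" --pt "0 0 0 0 0 22 60" --pt "0 0 0 0 0 22 60" --pt "0 0 0 0 0 22 60" --pt "0 0 0 0 0 20 60" --pt "0 0 0 0 0 20 60" --pt "0 0 0 0 0 0 60" --pt "0 0 0 0 0 0 20" --pt "0 0 0 0 0 0 20" --pt "0 0 0 0 0 0 20" --pt "0 0 0 0 0 0 20" --pt "0 0 0 0 0 0 20" --pt "0 0 0 0 0 0 20" --force 15

```text
clock: 2.87
position: [0.5858, 0.1736, 0.108]
ee_rot: [-0.0, 1.0, 0.0, 0.0]
ft_force: [0.5, -1.3, 2.7]
grip_width: 0.253
gripper_force: 15.4
```

```bash
python3 - <<'E'
from rig import status,camera
from h import *
s=status.get_state();print({k:np.round(s[k],4).tolist() for k in("clock","position","ft_force","grip_width","gripper_force")})
o=np.zeros((420,800,3),np.uint8);c=camera("side");o[:,:400]=cv2.resize(c["color"][170:300,150:330,::-1],(400,420));c=camera("top");o[:,400:]=cv2.resize(c["color"][80:290,190:340,::-1],(400,420))
cv2.imwrite("pics/g.png",o)
E
```

```text
{'clock': 2.8667, 'position': [0.5858, 0.1736, 0.108], 'ft_force': [0.5398, -1.2795, 2.6788], 'grip_width': 0.2525, 'gripper_force': 15.3565}
```

View pics/g.png

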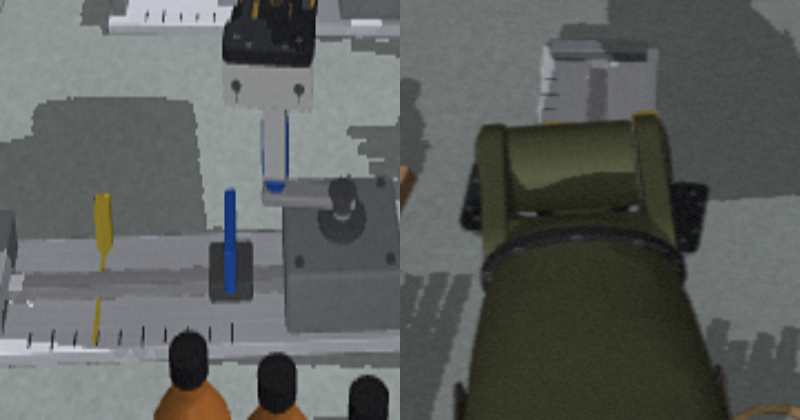

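The knob is held, 24 mm between the pads. The side view shows the fingers on the knob and clear of the stop plate. Next is a quarter turn as a test.

Call:
arm_command --pt "0 0 0 2 -15.5 0 20" --pt "0 0 0 6 -14.5 0 20" --pt "0 0 0 9.5 -12.4 0 20" --pt "0 0 0 12.4 -9.5 0 20" --pt "0 0 0 14.5 -6 0 20" --pt "0 0 0 15.5 -2 0 20" --pt "0 0 0 0 0 0 20" --pt "0 0 0 0 0 0 20"

```text
clock: 3.63
position: [0.5256, 0.1135, 0.108]
ee_rot: [-0.0, 1.0, -0.0, 0.0]
ft_force: [-2.1, -2.9, 4.9]
grip_width: 0.253
gripper_force: 15.0
```

Call:
arm_command --pt "0 0 0 15.5 2 0 20" --pt "0 0 0 14.5 6 0 20" --pt "0 0 0 12.4 9.5 0 20" --pt "0 0 0 9.5 12.4 0 20" --pt "0 0 0 6 14.5 0 20" --pt "0 0 0 2 15.5 0 20" --pt "0 0 0 0 0 0 20" --pt "0 0 0 0 0 0 20"

```text
clock: 4.3
position: [0.466, 0.1745, 0.1079]
ee_rot: [-0.001, 1.0, 0.0, -0.0]
ft_force: [-6.2, 2.3, 10.7]
grip_width: 0.247
gripper_force: 15.0
```

Call:
arm_command --pt "0 0 0 -2 15.5 0 20" --pt "0 0 0 -6 14.5 0 20" --pt "0 0 0 -9.5 12.4 0 20" --pt "0 0 0 -12.4 9.5 0 20" --pt "0 0 0 -14.5 6 0 20" --pt "0 0 0 -15.5 2 0 20" --pt "0 0 0 0 0 0 20" --pt "0 0 0 0 0 0 20"

```text
clock: 4.97
position: [0.5277, 0.2334, 0.1079]
ee_rot: [0.0, 1.0, 0.0, 0.001]
ft_force: [2.0, 0.5, 6.1]
grip_width: 0.254
gripper_force: 15.0
```

Call:
arm_command --pt "0 0 0 -15.5 -2 0 20" --pt "0 0 0 -14.5 -6 0 20" --pt "0 0 0 -12.4 -9.5 0 20" --pt "0 0 0 -9.5 -12.4 0 20" --pt "0 0 0 -6 -14.5 0 20" --pt "0 0 0 -2 -15.5 0 20" --pt "0 0 0 0 0 0 20" --pt "0 0 0 0 0 0 20"

```text
clock: 5.63
position: [0.5861, 0.1724, 0.1079]
ee_rot: [0.0, 1.0, -0.0, -0.0]
ft_force: [-5.3, -1.8, 9.0]
grip_width: 0.253
gripper_force: 15.0
```

```bash
python3 - <<'E'
from rig import camera
from h import *
c=camera("side");np.savez("s1.npz",**c)
print(blobs(c,*BL,(130,150,345,290))[0],blobs(c,*YE,(130,190,345,290))[0])
o=cv2.resize(c["color"][150:300,130:350,::-1],(792,540));cv2.imwrite("pics/t1.png",o)
E
```

```text
[([279, 207, 1, 18, 18], [279.0, 215.5]), ([270, 226, 8, 3, 22], [273.5, 226.9]), ([220, 229, 7, 33, 200], [223.2, 245.4])] [([192, 230, 9, 24, 144], [196.1, 239.2]), ([192, 262, 4, 14, 27], [193.1, 268.7])]
```

View pics/t1.png

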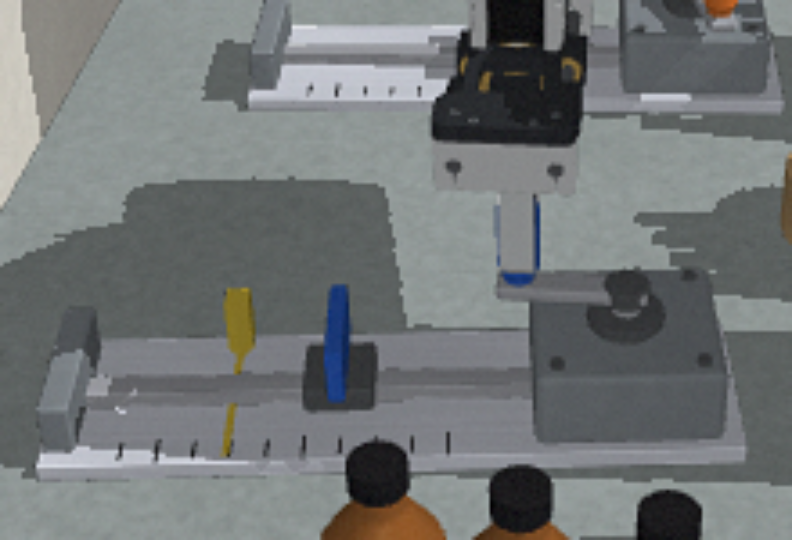

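One turn moved the stop from column 253 to 223. The pointer line is at column 193, so about one more turn remains.

Call:
arm_command --pt "0 0 0 2 -15.5 0 20" --pt "0 0 0 6 -14.5 0 20" --pt "0 0 0 9.5 -12.4 0 20" --pt "0 0 0 12.4 -9.5 0 20" --pt "0 0 0 14.5 -6 0 20" --pt "0 0 0 15.5 -2 0 20" --pt "0 0 0 15.5 2 0 20" --pt "0 0 0 14.5 6 0 20" --pt "0 0 0 12.4 9.5 0 20" --pt "0 0 0 9.5 12.4 0 20" --pt "0 0 0 6 14.5 0 20" --pt "0 0 0 2 15.5 0 20" --pt "0 0 0 0 0 0 20"

```text
clock: 6.77
position: [0.4661, 0.1752, 0.1079]
ee_rot: [-0.001, 1.0, 0.0, 0.0]
ft_force: [-5.8, 1.8, 10.0]
grip_width: 0.255
gripper_force: 15.0
```

Call:
arm_command --pt "0 0 0 -2 15.5 0 20" --pt "0 0 0 -6 14.5 0 20" --pt "0 0 0 -9.5 12.4 0 20" --pt "0 0 0 -12.4 9.5 0 20" --pt "0 0 0 -14.5 6 0 20" --pt "0 0 0 -15.5 2 0 20" --pt "0 0 0 -15.5 -2 0 20" --pt "0 0 0 -14.5 -6 0 20" --pt "0 0 0 -12.4 -9.5 0 20" --pt "0 0 0 -9.5 -12.4 0 20" --pt "0 0 0 -6 -14.5 0 20" --pt "0 0 0 -2 -15.5 0 20" --pt "0 0 0 0 0 0 20" --pt "0 0 0 0 0 0 20"

```text
clock: 7.93
position: [0.5861, 0.1722, 0.1078]
ee_rot: [0.0, 1.0, -0.0, -0.0]
ft_force: [-5.9, -1.7, 9.3]
grip_width: 0.251
gripper_force: 15.0
```

```bash
python3 - <<'E'
from rig import camera
from h import *
c=camera("side")
b=blobs(c,*BL,(130,150,345,290))[0];print(b,blobs(c,*YE,(130,190,345,290))[0])
yaw=.1094;ax=np.array([np.cos(yaw),np.sin(yaw)]);ay=np.array([-ax[1],ax[0]]);o=np.array([.5262,.1715])
# level columns: near(+y) stop edge (y=.032, z .032...066) & pointer at (xp,-.047)
W=lambda x,y,z:[*(o+x*ax+y*ay),z]
for x in(.100,.160,.21,.216,.222,.228):print(x,"stop mid",proj(c,W(x,.032,.049)),"pointer mid",proj(c,W(x,-.047,.029)),"line",proj(c,W(x,.032,.0125)))
o2=cv2.resize(c["color"][150:300,130:350,::-1],(792,540));cv2.imwrite("pics/t2.png",o2)
E
```

```text
[([279, 207, 1, 18, 18], [279.0, 215.5]), ([270, 226, 8, 3, 22], [273.5, 226.9]), ([189, 230, 9, 33, 226], [193.1, 246.2])] [([197, 230, 4, 16, 40], [198.7, 237.6]), ([192, 265, 3, 11, 22], [193.0, 270.0])]
0.1 stop mid [254.11270506 253.20409507] pointer mid [254.55136795 236.36938844] line [254.62095185 267.10520616]
0.16 stop mid [223.57371603 253.91079442] pointer mid [226.27210021 236.99200974] line [224.7399923  267.82445214]
0.21 stop mid [198.02920842 254.50191703] pointer mid [202.6242903  237.51266078] line [199.74790763 268.42602105]
0.216 stop mid [194.95801946 254.57298707] pointer mid [199.78154045 237.57524927] line [196.74325922 268.49834407]
0.222 stop mid [191.88557471 254.64408617] pointer mid [196.93771435 237.63786146] line [193.7374087  268.57069603]
0.228 stop mid [188.81187338 254.71521435] pointer mid [194.09281139 237.70049735] line [190.73035536 268.64307694]
```

View pics/t2.png

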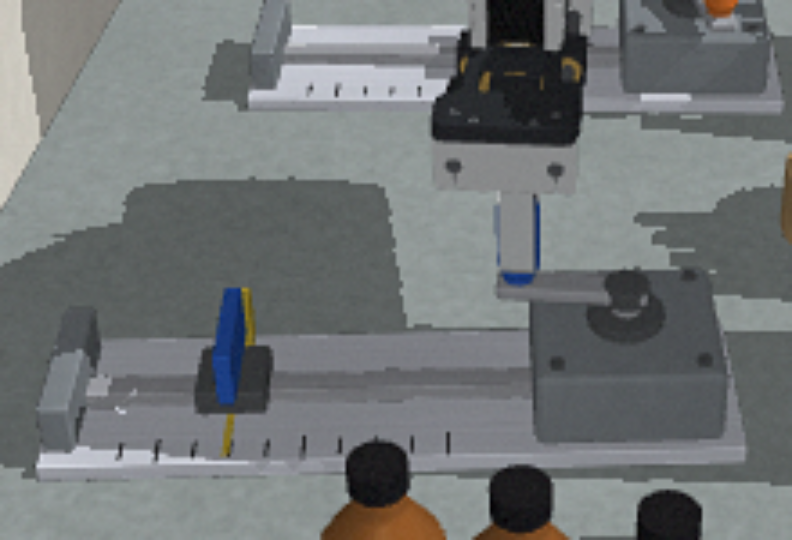

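The stop is about 3 mm short of the pointer, so I'll turn another 15°, let go and lift off.

Call:
arm_command --pt "0 0 0 2 -15.5 0 20" --pt "0 0 0 0 0 0 20" --pt "0 0 0 0 0 0 60" --pt "0 0 0 0 0 0 60" --pt "0 0 0 0 0 0 60" --pt "0 0 0 0 0 0 60" --pt "0 0 0 0 0 -20 60" --pt "0 0 0 0 0 -30 60" --pt "0 0 0 0 0 -30 60" --pt "0 0 0 0 0 -30 60" --pt "0 0 0 30 0 0 60" --pt "0 0 0 40 0 0 60" --pt "0 0 0 40 0 0 60" --pt "0 0 0 40 0 0 60" --pt "0 0 0 40 0 0 60" --pt "0 0 0 0 0 0 60" --pt "0 0 0 0 0 0 60"

```text
clock: 9.4
position: [0.393, 0.1583, 0.2181]
ee_rot: [-0.001, 1.0, 0.0, 0.001]
ft_force: [0.5, 0.9, 0.2]
grip_width: 0.639
gripper_force: 0.0
```

```bash
python3 - <<'E'
from rig import camera
from h import *
c=camera("side");t=camera("top")
print(blobs(c,*BL,(130,150,345,290))[0],blobs(c,*YE,(130,190,345,290))[0])
print(blobs(t,*BL,(225,80,310,270))[0],blobs(t,*YE,(225,80,310,270))[0])
o=np.zeros((576,800,3),np.uint8);o[:,:256]=cv2.resize(t["color"][85:265,225:305,::-1],(256,576),interpolation=cv2.INTER_CUBIC)
o[:360,270:798]=cv2.resize(c["color"][150:300,130:350,::-1],(528,360));cv2.imwrite("pics/end.png",o)
E
```

```text
[([270, 199, 12, 26, 273], [275.4, 211.2]), ([188, 230, 9, 33, 224], [192.0, 246.2])] [([196, 230, 5, 16, 59], [198.1, 237.6]), ([192, 265, 3, 11, 22], [193.0, 270.0])]
[([250, 132, 26, 9, 212], [262.5, 135.8]), ([264, 192, 10, 14, 109], [268.7, 198.3])] [([277, 135, 10, 6, 42], [282.2, 137.8]), ([244, 141, 10, 1, 10], [248.5, 141.0])]
```

View pics/end.png

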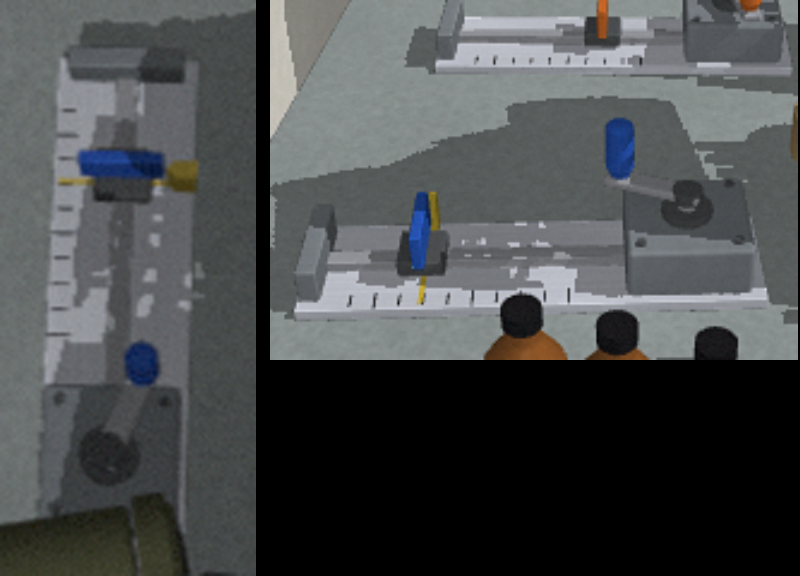

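The side view puts the stop at column 192 and the pointer line at 193. By turns, 2.04 × 60 mm takes it from 0.100 to about 0.222 m, and the line is at about 0.2225 m, so they agree.

```bash
python3 - <<'E'
from rig import manip,camera
from h import *
t=camera("top");yaw=.1094;ax=np.array([np.cos(yaw),np.sin(yaw)])
for p in((83,151),(162,154)):print((onz(t,*T(*p),.066)[:2]-[.5262,.1715])@ax-.005)
print(manip.job_done())
E
```

```text
0.22183146749902788
0.2213228838727037
the job is handed in; nothing more can be done
None
```

The job is handed in: I wound the crank about two turns and let go, leaving the blue stop about 1 mm from the yellow pointer along the rail (measured from the images; limit 12 mm).

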